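# Clamp the bezel block with the reversible ratchet

## Robot

A 7-joint arm with a two-finger parallel gripper is mounted at the origin on the work surface. World frame = base frame: x ahead of the robot, y to its left, z up, the work surface at z = 0. Lengths are in m, angles in degrees, forces in N, time in s.
With the tool pointing down it reaches from about 0.4 to 0.875 m from the base axis. Payload 19.3 kg.
Tool frame: the origin (TCP) lies at the very end of the fingers, on their centre line; the grasp point (between the pads) lies 19 mm behind it; z points along the fingers, y is the line along which they close (so a half turn about z gives the same grasp; the last joint's range is limited). The gripper opens to 85 mm and grips with 20 to 120 N. Pads are 22 mm wide; open, the fingers measure 114 mm over their backs; the gripper's body (76 mm by 85 mm) begins 54 mm behind the grasp point. The pads swing forward as they close: fully open they stand 13 mm farther back than shut.
Start: joints at [62.785, 29.874, -2.08, 91.645, 1.215, 58.505, -6.463], TCP at [0.246, -0.574, 0.231] pointing down, gripper open.
Joint ranges: [-166.77, 166.77], [-17.47, 122.26], [-85.68, 81.53], [9.62, 139.38], [-72.42, 252.41], [9.2, 110.78], [-144.41, 144.41]. Speed limits (degrees/s): [108.29, 108.29, 136.94, 136.94, 172.46, 172.46, 172.46].

## Interface

Orientations are given as [roll, pitch, yaw] about the fixed x, y, z axes, in that order (R = Rz(yaw) Ry(pitch) Rx(roll)).
In Python, from cell import bot, eyes gives the robot as it stands.
- The arm moves only by the tool drive_tool, never from a script. Its argument "plan" is a list of rows, each a list of 7 numbers: the shift along the world's x, y, z in units of 0.25 m (1.0 is 0.25 m), then the turn, a rotation vector about the world's x, y, z in units of 360 degrees (1.0 is 360 degrees), then the opening, from -1 (shut) to 1 (fully open). A call has 1 to 12 rows; each row is the pose to reach, as a shift and turn from the pose commanded when the call began, turning the shorter way round; what a row does not reach only later rows make up. A row lasts 1/10 s, in which the tool goes at most 50 mm and 8.59 degrees, less where a joint would pass 70% of its speed; a pose out of reach is approached as far as the arm can. A call with a number of a shift or a turn outside -1 to 1 is refused whole. A call with a gripper value outside its range is refused whole. The fingers move at their own pace and stop on an object; "grip_force" is the grip in N (left out, the last holds). Time passes only in rows, so rows that repeat a pose let the fingers close. It gives the time, the measured TCP pose, the force, the opening and the grip force at its end, in the units of the state.
- bot.state(): the state, without advancing time (a new reading comes with each control period).
- eyes.capture(name): name is "scene" or "top"; returns the picture (420x560x3 uint8, red, green, blue); there is no depth.
- eyes.calibration(name): a dict with "fx", "fy", "cx", "cy" (pixels), "dist" ([k1, k2, p1, p2, k3] as OpenCV has them; the pictures are not rectified), "R" (3x3) and "t" (3): a world point X has camera coordinates R X + t. Camera axes: x right, y down, z forward; pixel columns grow to the right and rows downward; lengths in m; the calibration is good to about 2 mm. A picture is of the moment at which its call begins. calibration takes no time and is no camera call.
- bot.close_job(): hands the job in; it is judged then, once.
The state is a dict: "clock": time; "joint_pos": joint angles; "qd": joint speeds; "joint_efforts": joint torques, N m; "ee_pos": TCP position; "orientation": TCP orientation; "wrist_force": force on the tool from outside, world axes, zero at the start; "wrist_torque": the same for the moment, N m; "gripper_width": finger opening in m; "finger_force": force on a finger pad.
Only numpy, scipy, OpenCV 4.12 (cv2) and the standard library are available. Lean on these libraries where they do the work, as an engineer would, in place of code of your own. Each camera call takes 0.05 s, during which the arm holds its last target. There are 200 camera calls.

## Task

Clamp the brass bezel block firmly in the fixture: the ratchet is set to loosen, so first throw its red pawl lever over to the clamping side, then work the handle clockwise (seen from above), with as many strokes as it takes, until the cam grips the block firmly, about 12 N of push at the handle's black grip, and not so hard that the brass is dented. Then swing the handle back anticlockwise to its stop, so that the block stays clamped, and let go; handle the small lever gently and leave the other things on the bench alone.

Things in the scene. Friction and masses are not known exactly. Their poses are not given: they have to be found in the camera images.
- fixture: Fixed grey fixture plate, 200 x 170 mm, 12 mm thick. Origin on the bench surface exactly on the vertical spindle axis, z up; the plate reaches from -65 mm (robot's side) to +135 mm in x and 85 mm to each side. The handle points along its -x at handle joint 0; the cam pushes the block towards +x against a dark steel fence.
- handle (a joint): Angle of the steel ratchet handle (flat bar 18 mm wide, 58 to 66 mm above the bench) about the spindle. 0: it points along the fixture's -x; grows clockwise seen from above, the clamping stroke (the grip moves to the fixture's +y). Fixed stops at -0.75 and +0.75. Its bearing drags with about 0.15 N m and stays where it is left.
- pawl (a joint): Angle of the red pawl lever on the handle: -0.52 thrown to the loosening side (start), +0.52 to the clamping side, over-centre spring with its dead point at 0; tips over with 1 to 2 N at its knob. Positive is clockwise from above: the knob goes to the side the clamping stroke goes. It may rest on a tooth at about 0.2 and drop in as the handle moves. On its stop it carries the handle along.
- lever_knob (a point): On the axis of the pawl lever's upright red knob, 12 mm across, 78 to 110 mm above the bench (this point: 100 mm). It is 40 mm out from the lever's vertical pivot, which sits on the handle 42 mm from the spindle towards the black grip. Push it sideways, across the handle; it stands up to 20 mm to either side of the handle's middle line.
- grip_top (a point): Top of the axis of the handle's upright black grip: a cylinder 26 mm across, from 72 to 118 mm above the bench (the point is at 118 mm), freely revolving on the handle, 145 mm from the spindle.
- cam: The spindle's brass eccentric cam at its foot, 44 mm across, 20 mm high, eccentric by 7 mm; it turns clockwise to clamp, closes on the block by 5 to 7 mm per rad, meets it 0.4 to 1.4 rad after the start and stays where left by friction. Then the handle grows stiffer: at 7 N at the grip the block is held lightly, at 12 N firmly, at more than about 17 N it is dented. Origin as the fixture's.
- block: Loose brass bezel block, 34 (x) x 90 (y) x 26 mm, 0.6 kg, round hollows on top, lying on the plate between cam and fence with a few mm of play; origin at the centre of its underside, axes roughly as the fixture's. The fence behind it is set differently each time.
- disc: Copper disc, 22 mm across, 8 mm high, lying on the fixture plate; leave it alone.
- tub: White tub with blue lid, 84 mm across, 85 mm high; leave alone.
- jar: Glass jar with brass lid, 56 mm across, 75 mm high; leave alone.
- can: Yellow and orange can, 60 mm across, 110 mm high; leave alone.
- spool: Black wire spool, 56 mm across, 46 mm high; leave alone.
- compound_bar: Red-brown bar of polishing compound, 100 x 35 x 28 mm; leave alone.
- brush: Brush, 140 mm long, lying on the bench; leave alone.
- spindle (a point): Top of the spindle axis, 66 mm above the bench. The ratchet wheel on it has 12 teeth, so up to 0.55 rad of a stroke may be idle before the pawl bites. The spindle drags with about 0.35 N m when driven (3.5 N at the moving grip, bearing included); ratcheting back needs 1 to 3 N there.
Not all that is in view belongs to the job. Several things have the shape of the block; the one meant has the colours described above.

How it is judged (in metres and radians):
On the way, in this order (a step that is already met when the one before it is completed fails the run):
1. the pawl lever is thrown over to the clamping side (value of joint pawl above 0.1 rad), for 0.2 s.
2. the cam has gripped the block firmly (contact force between cam and block above 30 N), for 0.2 s.
At the end, for the whole second after the job is handed in: The block is still held by the cam with more than 15 N, the pawl lever is still on the clamping side (above 0.1 rad), the handle is back within 0.15 rad of its anticlockwise stop (below -0.6 rad), and the block is at rest (below 10 mm/s) (contact force between cam and block above 15 N and value of joint pawl above 0.1 rad and value of joint handle below -0.6 rad and linear speed of block below 0.01 m/s); the robot touches nothing.
It fails at once if the cam dents the block (more than 160 N) (contact force between cam and block above 160 N).
It fails at once if the pawl lever is forced (more than 20 N from the fingers) (contact force between the fingers and pawl above 20 N).
It fails at once if another thing on the bench is disturbed (distance of any of disc, tub, jar, can, spool, compound_bar, brush from where it was at the start of the episode above 0.02 m).
It also fails if it takes over 67 s, if anything falls off the work surface, if the arm or the gripper's body presses on something with over 40 N, if the wrist force passes 120 N, or if a joint passes its speed limit or range.

## Working session

There is one attempt and no reset: what is moved stays moved. The work goes in short steps, Python scripts to look and compute and a tool call to move; the robot and the scene stay as the last step left them, time stands still between calls to the robot, and variables do not carry over. Pictures are saved under pics/ and viewed, at most 10 in all, crops included, and the job is handed in when it is done.

Besides the shell and the picture viewer there is one more tool, called after "Call:" by a JSON object that holds its "method" and its "body". drive_tool: Moves the arm, as the interface text tells. Its arguments: {"type":"object","properties":{"plan":{"type":"array","items":{"type":"array","items":{"type":"number","minimum":-1,"maximum":1}}},"grip_force":{"type":"number"}},"required":["plan"]}

```bash
mkdir -p pics; python3 - <<'E'
from cell import bot, eyes
import cv2
for n in("scene","top"):
    cv2.imwrite(f"pics/{n}0.png",eyes.capture(n)[:,:,::-1])
    c=eyes.calibration(n);print(n,c)
print(bot.state())
E
```

```text
scene {'fx': 384.11381102714, 'fy': 384.11381102714, 'cx': 279.5476703790742, 'cy': 205.6153448914261, 'dist': array([0.00428713, 0.        , 0.        , 0.        , 0.        ]), 'R': array([[-0.45916512,  0.88819821, -0.01647207],
       [ 0.67730591,  0.33802317, -0.65345011],
       [-0.57482528, -0.31119813, -0.75679034]]), 't': array([ 0.30044811, -0.35860524,  1.35118034])}
top {'fx': 526.8762142921684, 'fy': 526.8762142921684, 'cx': 281.214302699589, 'cy': 210.72526074774993, 'dist': array([-0.13878325,  0.        ,  0.        ,  0.        ,  0.        ]), 'R': array([[-0.02270881, -0.9996974 , -0.00945611],
       [-0.98400698,  0.02402193, -0.17650272],
       [ 0.17667646,  0.00529671, -0.98425473]]), 't': array([0.02195489, 0.6111629 , 1.16738522])}
{'clock': 0.1, 'joint_pos': array([62.78469762, 29.90636894, -2.08067624, 91.66742846,  1.21626772,
       58.50578323, -6.46141143]), 'qd': array([ 0.01445571, -0.08027782,  0.07231587, -0.07057215, -0.0227131 ,
       -0.03229065, -0.05448248]), 'joint_efforts': array([ 3.98122764e-03, -9.28485417e+01,  1.98429063e+00, -3.70533729e+01,
        1.82083767e-02,  5.29963771e-03,  1.26829245e-04]), 'ee_pos': array([ 0.24599035, -0.57424909,  0.23079591]), 'orientation': array([-1.79942792e+02,  5.69676624e-03,  2.31942107e+01]), 'wrist_force': array([-0.09860224, -1.05261468,  0.52906084]), 'wrist_torque': array([-0.01092506, -0.03821157,  0.00745923]), 'finger_force': 0.0, 'gripper_width': 0.08543933390572377}
```

View pics/top0.png

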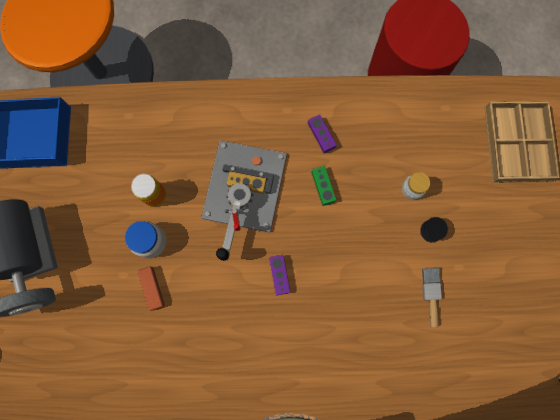

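View pics/scene0.png

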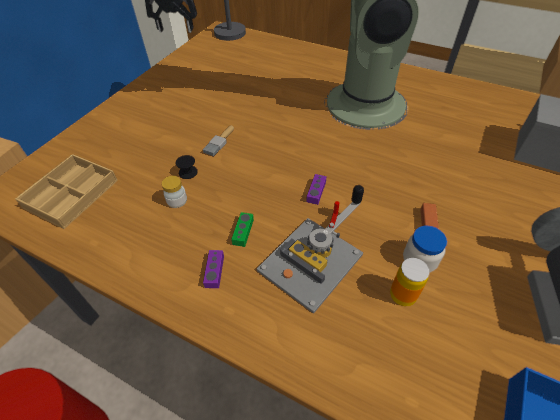

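The top picture shows the fixture at about (245,185), the spindle at (239,194), the red lever at (235,220) and the black grip at (222,254). In the scene picture the grip top is at (358,188) and the red knob at (337,204). I'll zoom in for exact pixels.

```bash
cat > h.py <<'E'
import numpy as np, cv2
from cell import bot, eyes
def bp(n,uv,z):
    c=eyes.calibration(n);K=np.array([[c['fx'],0,c['cx']],[0,c['fy'],c['cy']],[0,0,1]])
    p=cv2.undistortPoints(np.array([[uv]],float),K,np.array(c['dist']))[0,0]
    R=np.array(c['R']);C=-R.T@c['t'];d=R.T@np.array([p[0],p[1],1]);return C+d*(z-C[2])/d[2]
def pj(n,X):
    c=eyes.calibration(n);K=np.array([[c['fx'],0,c['cx']],[0,c['fy'],c['cy']],[0,0,1]])
    return cv2.projectPoints(np.array([X],float),cv2.Rodrigues(np.array(c['R']))[0],np.array(c['t']),K,np.array(c['dist']))[0][0,0]
def crop(n,f,x0,y0,w,h,s):
    im=eyes.capture(n)[y0:y0+h,x0:x0+w,::-1];cv2.imwrite(f,cv2.resize(im,None,fx=s,fy=s,interpolation=cv2.INTER_CUBIC))
E
python3 - <<'E'
from h import *
a=cv2.imread('pics/top0.png')[135:265,190:300];b=cv2.imread('pics/scene0.png')[175:315,250:390]
a=cv2.resize(a,(440*1,520));b=cv2.resize(b,(520,520))
cv2.imwrite('pics/z0.png',np.hstack([cv2.resize(a,(330,390)),cv2.resize(b,(390,390))]))
for uv in[(222,143),(286,152),(270,230),(204,215)]:print(bp('top',uv,.012)[:2].round(4))
print(bp('top',(239,194),.066),bp('top',(222,254),.118),bp('scene',(358,188),.118),bp('scene',(337,204),.11))
E
```

```text
[0.7927 0.1502]
[ 0.7652 -0.0073]
[0.5731 0.0356]
[0.6132 0.1939]
[0.651137   0.10426651 0.066     ] [0.50774554 0.13800906 0.118     ] [0.51060189 0.14046993 0.118     ] [0.57383841 0.112487   0.11      ]
```

View pics/z0.png

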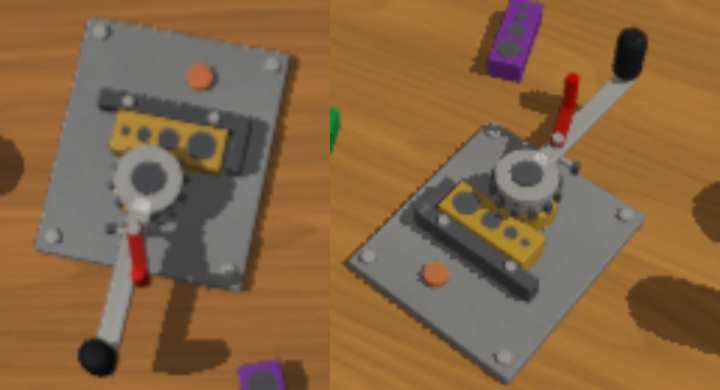

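The zoomed crop shows the grip top at top-pixel (222.7,253.3), the spindle at (239.3,194.3) and the red knob on the right, which is the loosening side. Its top is at scene-pixel (336.5,203). The handle is near joint 0 and the fixture's yaw is about -13°. I'll check the model by projecting it back into the pictures.

```bash
python3 - <<'E'
from h import *
s=bp('top',(239.3,194.3),.066)
g=(bp('top',(222.7,253.3),.118)+bp('scene',(358,188),.118))/2
print(s,g,np.linalg.norm((g-s)[:2]))
a=np.arctan2(*(g-s)[1::-1]);print('handle dir',np.degrees(a))
u=lambda t:np.array([np.cos(t),np.sin(t),0])
for off in(.52,.3,0,-.52):
    k=s+.042*u(a)+.04*u(a+off);k[2]=.11
    print(off,k.round(4),pj('top',k),pj('scene',k))
print(pj('scene',s),[bp('scene',(336.5,203.5),.11),bp('top',(236.7,228),.11)])
E
```

```text
[0.65040975 0.10357633 0.066     ] [0.50992065 0.13847149 0.118     ] 0.1447579286627439
handle dir 166.0509644028758
0.52 [0.5712 0.1028 0.11  ] [238.21960353 225.32065329] [333.58066852 201.85383088]
0.3 [0.5697 0.1114 0.11  ] [234.30832148 226.06461053] [337.23817443 202.66947425]
0 [0.5708 0.1233 0.11  ] [228.92589858 225.68912484] [341.80436918 204.69191799]
-0.52 [0.5808 0.1414 0.11  ] [220.78140965 221.4380796 ] [347.53614873 210.20878881]
[319.33480168 237.28848883] [array([0.57290806, 0.11085686, 0.11      ]), array([0.56527717, 0.10618935, 0.11      ])]
```

Call:
{"method": "drive_tool", "body": {"plan": [[0.42, 0.83, 0, 0, 0, 0.133, -1], [0.42, 0.83, 0, 0, 0, 0.133, -1], [0.42, 0.83, 0, 0, 0, 0.133, -1], [0.42, 0.83, 0, 0, 0, 0.133, -1], [0.42, 0.83, 0, 0, 0, 0.133, -1], [0.42, 0.83, 0, 0, 0, 0.133, -1], [0.42, 0.83, 0, 0, 0, 0.133, -1]]}}

```text
clock: 0.8
ee_pos: [0.3514, -0.3664, 0.2313]
orientation: [-180.0, -0.0, 71.2]
wrist_force: [-0.6, -1.5, -0.1]
gripper_width: -0.0
finger_force: 0.0
```

Call:
{"method": "drive_tool", "body": {"plan": [[0.42, 0.83, 0, 0, 0, 0.133, -1], [0.42, 0.83, 0, 0, 0, 0.133, -1], [0.42, 0.83, 0, 0, 0, 0.133, -1], [0.42, 0.83, 0, 0, 0, 0.133, -1], [0.42, 0.83, 0, 0, 0, 0.133, -1], [0.42, 0.83, 0, 0, 0, 0.133, -1], [0.42, 0.83, 0, 0, 0, 0.133, -1]]}}

```text
clock: 1.5
ee_pos: [0.4561, -0.1597, 0.231]
orientation: [-180.0, -0.0, 118.9]
wrist_force: [-0.3, -0.7, 0.9]
gripper_width: 0.0003
finger_force: 0.0
```

Call:
{"method": "drive_tool", "body": {"plan": [[0.42, 0.83, 0, 0, 0, 0.133, -1], [0.42, 0.83, 0, 0, 0, 0.133, -1], [0.42, 0.83, 0, 0, 0, 0.133, -1], [0.42, 0.83, 0, 0, 0, 0.133, -1], [0.42, 0.83, 0, 0, 0, 0.133, -1], [0.42, 0.83, 0, 0, 0, 0.133, -1], [0.42, 0.83, 0, 0, 0, 0.133, -1], [0.42, 0.83, 0, 0, 0, 0.133, -1]]}}

```text
clock: 2.3
ee_pos: [0.561, 0.0462, 0.2309]
orientation: [-179.9, -0.0, 166.4]
wrist_force: [-0.5, -0.7, 0.1]
gripper_width: 0.0002
finger_force: 0.0
```

Call:
{"method": "drive_tool", "body": {"plan": [[-0.016, 0, -0.25, 0, 0, 0, -1], [-0.016, 0, -0.45, 0, 0, 0, -1], [-0.016, 0, -0.572, 0, 0, 0, -1], [-0.016, 0, -0.572, 0, 0, 0, -1], [0.013, 0.116, -0.572, 0, 0, 0, -1], [0.013, 0.116, -0.572, 0, 0, 0, -1]]}}

```text
clock: 2.9
ee_pos: [0.5657, 0.08, 0.0908]
orientation: [179.8, 0.1, 166.8]
wrist_force: [0.5, -0.1, 0.8]
gripper_width: 0.0001
finger_force: 0.0
```

```bash
python3 - <<'E'
from h import *
crop('scene','pics/z1.png',270,130,120,120,5)
print(bot.state()['wrist_force'])
E
```

```text
[-0.55809072 -0.78287704  0.14156266]
```

View pics/z1.png

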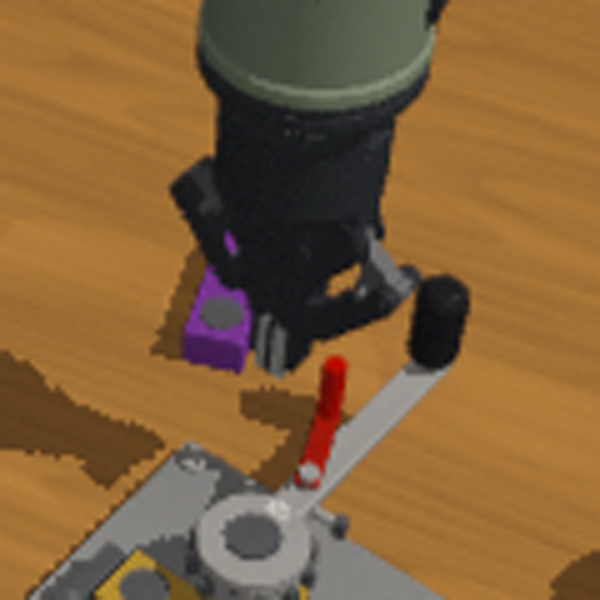

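The crop shows the closed fingertips just left of the upright red knob (335,370), with the black grip well clear at (440,310). I'll push gently across the handle.

Call:
{"method": "drive_tool", "body": {"plan": [[0.004, 0.016, 0, 0, 0, 0, -1], [0.008, 0.031, 0, 0, 0, 0, -1], [0.012, 0.047, 0, 0, 0, 0, -1], [0.015, 0.062, 0, 0, 0, 0, -1], [0.019, 0.078, 0, 0, 0, 0, -1], [0.019, 0.078, 0, 0, 0, 0, -1]]}}

```text
clock: 3.55
ee_pos: [0.5691, 0.0972, 0.0883]
orientation: [180.0, -0.0, 166.9]
wrist_force: [-0.3, -0.9, -0.5]
gripper_width: -0.0001
finger_force: 0.2
```

Call:
{"method": "drive_tool", "body": {"plan": [[0.003, 0.012, 0, 0, 0, 0, -1], [0.006, 0.023, 0, 0, 0, 0, -1], [0.009, 0.035, 0, 0, 0, 0, -1], [0.011, 0.047, 0, 0, 0, 0, -1], [0.011, 0.047, 0, 0, 0, 0, -1]]}}

```text
clock: 4.05
ee_pos: [0.572, 0.109, 0.0883]
orientation: [180.0, 0.0, 166.9]
wrist_force: [1.0, 0.6, -0.4]
gripper_width: 0.0003
finger_force: 0.0
```

```bash
python3 - <<'E'
from h import *
a=eyes.capture('scene')[150:270,270:390,::-1];b=eyes.capture('top')[170:270,190:290,::-1]
cv2.imwrite('pics/z2.png',np.hstack([cv2.resize(a,(400,400),interpolation=2),cv2.resize(b,(400,400),interpolation=2)]))
print(bot.state()['wrist_force'])
E
```

```text
[-0.27769299 -0.7994612   0.61616152]
```

View pics/z2.png

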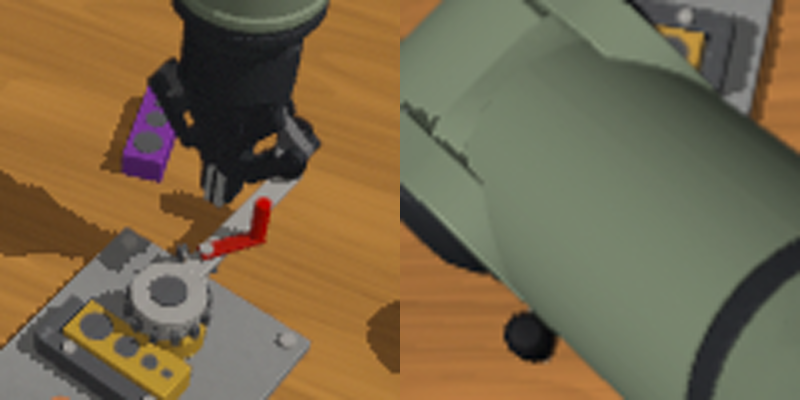

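The picture shows the red lever thrown to the clamping side, its knob at scene pixel (349,211) against a predicted (347.5,210). The grip is still at top pixel (222,254). Next I'll lift, move over the grip, lower and grasp it.

Call:
{"method": "drive_tool", "body": {"plan": [[0, 0, 0.2, 0, 0, 0, 0], [0, 0, 0.32, 0, 0, 0, 0], [-0.12, 0.06, 0.32, 0, 0, 0, 0], [-0.248, 0.118, 0.32, 0, 0, 0, 0], [-0.248, 0.118, 0.32, 0, 0, 0, 0], [-0.248, 0.118, 0.15, 0, 0, 0, 0], [-0.248, 0.118, 0.0, 0, 0, 0, 0], [-0.248, 0.118, -0.02, 0, 0, 0, 0]], "grip_force": 20}}

```text
clock: 4.95
ee_pos: [0.5083, 0.1369, 0.0802]
orientation: [-179.9, -0.2, 166.8]
wrist_force: [0.1, -0.0, 1.5]
gripper_width: 0.0424
finger_force: 0.0
```

```bash
python3 - <<'E'
from h import *
crop('scene','pics/z3.png',270,110,150,150,4)
E
```

```text
(no output)
```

View pics/z3.png

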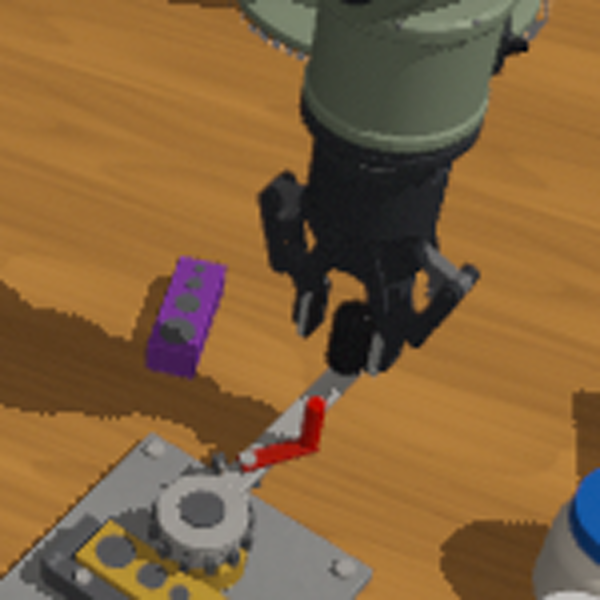

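The grip stands between the open fingers (350,335), and the lever is still on the clamping side. Now I'll close.

Call:
{"method": "drive_tool", "body": {"plan": [[0, 0, 0, 0, 0, 0, -1], [0, 0, 0, 0, 0, 0, -1], [0, 0, 0, 0, 0, 0, -1], [0, 0, 0, 0, 0, 0, -1], [0, 0, 0, 0, 0, 0, -1]], "grip_force": 20}}

```text
clock: 5.5
ee_pos: [0.5105, 0.138, 0.0845]
orientation: [180.0, 0.1, 166.8]
wrist_force: [-2.1, 0.3, 9.8]
gripper_width: 0.0256
finger_force: 23.3
```

```bash
cat > arc.py <<'E'
# rows for arc moves: angles (handle joint, rad) relative to pose commanded at call start
import numpy as np,sys
S=np.array([.6504,.1036]);r=.1447;A=np.radians(166.05)   # A: handle direction at joint h0=0
P=lambda h:S+r*np.array([np.cos(A-h),np.sin(A-h)])
h0=float(sys.argv[1])
for h in map(float,sys.argv[2:]):
    d=(P(h)-P(h0))/.25
    print([round(float(d[0]),3),round(float(d[1]),3),0,0,0,round(-(h-h0)/(2*np.pi),4),-1])
E
python3 arc.py 0 -.1 -.2 -.3 -.4 -.5 -.6; echo; python3 arc.py 0 .05 .1 .15 .2 .25 .3 .35; python3 - <<'E'
from h import *
s=bot.state();print(s['ee_pos'],s['wrist_force'],s['gripper_width'],s['joint_pos'])
E
```

```text
[-0.011, -0.057, 0, 0, 0, 0.0159, -1]
[-0.017, -0.114, 0, 0, 0, 0.0318, -1]
[-0.016, -0.172, 0, 0, 0, 0.0477, -1]
[-0.01, -0.23, 0, 0, 0, 0.0637, -1]
[0.002, -0.286, 0, 0, 0, 0.0796, -1]
[0.019, -0.342, 0, 0, 0, 0.0955, -1]

[0.008, 0.028, 0, 0, 0, -0.008, -1]
[0.017, 0.055, 0, 0, 0, -0.0159, -1]
[0.027, 0.082, 0, 0, 0, -0.0239, -1]
[0.039, 0.109, 0, 0, 0, -0.0318, -1]
[0.052, 0.135, 0, 0, 0, -0.0398, -1]
[0.066, 0.16, 0, 0, 0, -0.0477, -1]
[0.082, 0.184, 0, 0, 0, -0.0557, -1]
[0.51054697 0.13798752 0.08450934] [-2.07779451  0.26463288  9.8476031 ] 0.025586521756573645 [  5.72234264  37.88865409 -37.66804086 111.48448547  34.11434428
  42.07203458  24.53790061]
```

Call:
{"method": "drive_tool", "body": {"plan": [[0.008, 0.028, 0, 0, 0, -0.008, -1], [0.017, 0.055, 0, 0, 0, -0.0159, -1], [0.027, 0.082, 0, 0, 0, -0.0239, -1], [0.039, 0.109, 0, 0, 0, -0.0318, -1], [0.052, 0.135, 0, 0, 0, -0.0398, -1], [0.066, 0.16, 0, 0, 0, -0.0477, -1], [0.082, 0.184, 0, 0, 0, -0.0557, -1], [0.082, 0.184, 0, 0, 0, -0.0557, -1]]}}

```text
clock: 6.3
ee_pos: [0.531, 0.185, 0.0845]
orientation: [179.9, 0.1, 146.7]
wrist_force: [-2.6, 2.2, 9.8]
gripper_width: 0.0252
finger_force: 23.2
```

```bash
python3 arc.py .35 .4 .45 .5; echo; python3 arc.py .5 .55 .6 .65;  cat > st.py <<'E'
from h import *
s=bot.state();S=np.array([.6504,.1036]);d=s['ee_pos'][:2]-S;u=d/np.linalg.norm(d);t=np.array([u[1],-u[0]])
f=s['wrist_force'];print('h',np.radians(166.05)-np.arctan2(d[1],d[0]),'r',np.linalg.norm(d),'Ft(push)',-f[:2]@t,'Fr',-f[:2]@u,'Fz',f[2],'w',s['gripper_width'])
E
python3 st.py
```

```text
[0.017, 0.024, 0, 0, 0, -0.008, -1]
[0.035, 0.046, 0, 0, 0, -0.0159, -1]
[0.054, 0.068, 0, 0, 0, -0.0239, -1]

[0.02, 0.021, 0, 0, 0, -0.008, -1]
[0.041, 0.041, 0, 0, 0, -0.0159, -1]
[0.063, 0.059, 0, 0, 0, -0.0239, -1]
h 0.35496168943871353 r 0.144461853593298 Ft(push) -0.3827247336262863 Fr -3.361603679947149 Fz 9.774570511670975 w 0.02524181642571968
```

Call:
{"method": "drive_tool", "body": {"plan": [[0.017, 0.024, 0, 0, 0, -0.008, -1], [0.035, 0.046, 0, 0, 0, -0.0159, -1], [0.054, 0.068, 0, 0, 0, -0.0239, -1]]}}

```text
clock: 6.6
ee_pos: [0.5439, 0.2015, 0.0845]
orientation: [180.0, 0.0, 138.1]
wrist_force: [-5.8, 0.1, 10.4]
gripper_width: 0.0256
finger_force: 23.5
```

```bash
python3 st.py
```

```text
h 0.49986498212915453 r 0.1446164374258906 Ft(push) 3.8222295001881204 Fr -4.3722882584319605 Fz 10.371821058056351 w 0.02563835888166381
```

Call:
{"method": "drive_tool", "body": {"plan": [[0.02, 0.021, 0, 0, 0, -0.008, -1], [0.041, 0.041, 0, 0, 0, -0.0159, -1], [0.063, 0.059, 0, 0, 0, -0.0239, -1]]}}

```text
clock: 6.9
ee_pos: [0.5597, 0.2164, 0.0846]
orientation: [179.9, -0.0, 129.5]
wrist_force: [-5.6, 1.6, 8.4]
gripper_width: 0.0255
finger_force: 23.5
```

```bash
python3 st.py; python3 arc.py .65 .5 .35 .2 .05 -.1 -.25 -.3; echo;  python3 arc.py -.3 -.4 -.5 -.6 -.68; echo; python3 arc.py -.68 -.6 -.5 -.4 -.3 -.2 -.15
```

```text
h 0.650475886171006 r 0.1447537079508179 Ft(push) 3.3808338063040315 Fr -4.786151763344302 Fz 8.35128412049906 w 0.025484593137989196
[-0.063, -0.059, 0, 0, 0, 0.0239, -1]
[-0.117, -0.127, 0, 0, 0, 0.0477, -1]
[-0.16, -0.203, 0, 0, 0, 0.0716, -1]
[-0.191, -0.284, 0, 0, 0, 0.0955, -1]
[-0.21, -0.368, 0, 0, 0, 0.1194, -1]
[-0.216, -0.455, 0, 0, 0, 0.1432, -1]
[-0.215, -0.484, 0, 0, 0, 0.1512, -1]

[0.006, -0.058, 0, 0, 0, 0.0159, -1]
[0.018, -0.114, 0, 0, 0, 0.0318, -1]
[0.035, -0.169, 0, 0, 0, 0.0477, -1]
[0.053, -0.212, 0, 0, 0, 0.0605, -1]

[-0.018, 0.043, 0, 0, 0, -0.0127, -1]
[-0.035, 0.098, 0, 0, 0, -0.0286, -1]
[-0.047, 0.154, 0, 0, 0, -0.0446, -1]
[-0.053, 0.212, 0, 0, 0, -0.0605, -1]
[-0.054, 0.27, 0, 0, 0, -0.0764, -1]
[-0.052, 0.299, 0, 0, 0, -0.0844, -1]
```

The push is about 3.5 N, which is the spindle being driven with no contact on the block yet. Now the back stroke.

Call:
{"method": "drive_tool", "body": {"plan": [[-0.063, -0.059, 0, 0, 0, 0.0239, -1], [-0.117, -0.127, 0, 0, 0, 0.0477, -1], [-0.16, -0.203, 0, 0, 0, 0.0716, -1], [-0.191, -0.284, 0, 0, 0, 0.0955, -1], [-0.21, -0.368, 0, 0, 0, 0.1194, -1], [-0.216, -0.455, 0, 0, 0, 0.1432, -1], [-0.215, -0.484, 0, 0, 0, 0.1512, -1], [-0.215, -0.484, 0, 0, 0, 0.1512, -1]]}}

```text
clock: 7.7
ee_pos: [0.5072, 0.0929, 0.0845]
orientation: [-180.0, 0.1, -176.0]
wrist_force: [0.2, -1.0, 9.6]
gripper_width: 0.0254
finger_force: 23.4
```

Call:
{"method": "drive_tool", "body": {"plan": [[0.006, -0.058, 0, 0, 0, 0.0159, -1], [0.018, -0.114, 0, 0, 0, 0.0318, -1], [0.035, -0.169, 0, 0, 0, 0.0477, -1], [0.053, -0.212, 0, 0, 0, 0.0605, -1]]}}

```text
clock: 8.1
ee_pos: [0.5212, 0.0414, 0.0846]
orientation: [-180.0, 0.3, -154.0]
wrist_force: [9.0, 6.2, -0.4]
gripper_width: 0.025
finger_force: 22.5
```

```bash
python3 st.py; python3 - <<'E'
from h import *
crop('scene','pics/z4.png',250,130,150,150,4)
E
```

```text
h 5.591247479486244 r 0.14335299513274158 Ft(push) -1.677458607431934 Fr 10.74192923715434 Fz -0.36828112786398737 w 0.025033043418256493
```

View pics/z4.png

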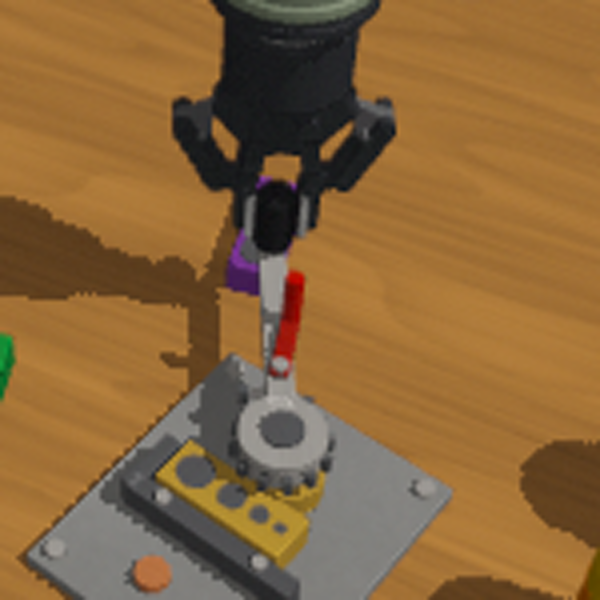

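The picture shows the handle near its anticlockwise stop and the lever still on the clamping side, with its knob at (293,285). A radial force of 10.7 N means my spindle centre is about 1.4 mm off, so I'll correct it for the next stroke.

```bash
sed -i 's/^S=.*/S=np.array([.6511,.1048]);r=.145;A=np.radians(166.57)/' arc.py
sed -i "s/S=np.array(\[.6504,.1036\])/S=np.array([.6511,.1048])/; s/print('h',np.radians(166.05)-np.arctan2(d\[1\],d\[0\])/print('h',(np.radians(166.57)-np.arctan2(d[1],d[0])+3.14159)%6.28318-3.14159/" st.py
python3 st.py; python3 - <<'E'
import numpy as np
S0=np.array([.6504,.1036]);A0=np.radians(166.05);S=np.array([.6511,.1048]);A=np.radians(166.57)
c=S0+.1447*np.array([np.cos(A0+.68),np.sin(A0+.68)])
d=c-S;print('cmd h',A-np.arctan2(d[1],d[0])-2*np.pi)
for h in(-.65,-.6,-.55,-.5):print(((S+.145*np.array([np.cos(A-h),np.sin(A-h)])-c)/.25).round(3),-(h+.68)/6.283)
E
for h in -.5 -.4 -.3 ; do python3 arc.py $h $(python3 -c "print($h+.05,$h+.1)");echo; done
```

```text
h -0.7021148980429581 r 0.14444973866991043 Ft(push) 3.350537096168918 Fr 8.01149613739609 Fz 6.841098050032484 w 0.025417471320218377
cmd h -0.6763514528219359
[-0.003  0.015] -0.004774789113480825
[-0.014  0.042] -0.0127327709692822
[-0.024  0.069] -0.020690752825083557
[-0.032  0.097] -0.028648734680884934
[-0.007, 0.028, 0, 0, 0, -0.008, -1]
[-0.012, 0.057, 0, 0, 0, -0.0159, -1]

[-0.004, 0.029, 0, 0, 0, -0.008, -1]
[-0.007, 0.058, 0, 0, 0, -0.0159, -1]

[-0.001, 0.029, 0, 0, 0, -0.008, -1]
[-0.001, 0.058, 0, 0, 0, -0.0159, -1]
```

Call:
{"method": "drive_tool", "body": {"plan": [[-0.003, 0.015, 0, 0, 0, -0.005, -1], [-0.014, 0.042, 0, 0, 0, -0.013, -1], [-0.024, 0.069, 0, 0, 0, -0.021, -1], [-0.032, 0.097, 0, 0, 0, -0.029, -1]]}}

```text
clock: 8.55
ee_pos: [0.5121, 0.0659, 0.0845]
orientation: [-180.0, 0.1, -164.8]
wrist_force: [1.1, 0.7, 8.3]
gripper_width: 0.0254
finger_force: 23.3
```

```bash
python3 st.py
```

```text
h -0.5072307798887712 r 0.14432084874990841 Ft(push) -0.3657897036477765 Fr 1.1998850073561669 Fz 8.301688126632063 w 0.025366071391512868
```

Call:
{"method": "drive_tool", "body": {"plan": [[-0.007, 0.028, 0, 0, 0, -0.008, -1], [-0.012, 0.057, 0, 0, 0, -0.016, -1]]}}

```text
clock: 8.75
ee_pos: [0.5089, 0.0801, 0.0845]
orientation: [-180.0, 0.1, -170.6]
wrist_force: [-1.7, -1.2, 11.1]
gripper_width: 0.0252
finger_force: 23.4
```

```bash
python3 st.py
```

```text
h -0.40662087191974994 r 0.1443506423284306 Ft(push) 0.8792194002637246 Fr -1.900573056646766 Fz 11.099933930843822 w 0.025231447734340707
```

Call:
{"method": "drive_tool", "body": {"plan": [[-0.004, 0.029, 0, 0, 0, -0.008, -1], [-0.007, 0.058, 0, 0, 0, -0.016, -1]]}}

```text
clock: 8.95
ee_pos: [0.5071, 0.0942, 0.0845]
orientation: [-179.9, 0.1, -176.3]
wrist_force: [-2.0, -4.2, 11.5]
gripper_width: 0.0254
finger_force: 23.5
```

```bash
python3 st.py; for h in -.2 -.15 -.1 -.05 0 .05 .1 .15 .2; do python3 arc.py $h $(python3 -c "print($h+.02,$h+.05)");done
```

```text
h -0.3075734662427019 r 0.144409883606547 Ft(push) 4.041893266026768 Fr -2.327628258355618 Fz 11.52075537915842 w 0.025410659642161403
[0.001, 0.012, 0, 0, 0, -0.0032, -1]
[0.002, 0.029, 0, 0, 0, -0.008, -1]
[0.001, 0.012, 0, 0, 0, -0.0032, -1]
[0.003, 0.029, 0, 0, 0, -0.008, -1]
[0.002, 0.011, 0, 0, 0, -0.0032, -1]
[0.005, 0.029, 0, 0, 0, -0.008, -1]
[0.002, 0.011, 0, 0, 0, -0.0032, -1]
[0.006, 0.028, 0, 0, 0, -0.008, -1]
[0.003, 0.011, 0, 0, 0, -0.0032, -1]
[0.007, 0.028, 0, 0, 0, -0.008, -1]
[0.003, 0.011, 0, 0, 0, -0.0032, -1]
[0.009, 0.028, 0, 0, 0, -0.008, -1]
[0.004, 0.011, 0, 0, 0, -0.0032, -1]
[0.01, 0.027, 0, 0, 0, -0.008, -1]
[0.004, 0.011, 0, 0, 0, -0.0032, -1]
[0.012, 0.027, 0, 0, 0, -0.008, -1]
[0.005, 0.01, 0, 0, 0, -0.0032, -1]
[0.013, 0.026, 0, 0, 0, -0.008, -1]
```

Call:
{"method": "drive_tool", "body": {"plan": [[-0.001, 0.029, 0, 0, 0, -0.008, -1], [-0.001, 0.058, 0, 0, 0, -0.016, -1]]}}

```text
clock: 9.15
ee_pos: [0.5067, 0.1087, 0.0844]
orientation: [-179.9, 0.1, 177.9]
wrist_force: [-1.8, -4.6, 11.8]
gripper_width: 0.0257
finger_force: 23.6
```

```bash
python3 st.py
```

```text
h -0.20713342508380128 r 0.14445800016617402 Ft(push) 4.697490381327313 Fr -1.6995729614006956 Fz 11.804017284900855 w 0.02572895060576218
```

Call:
{"method": "drive_tool", "body": {"plan": [[0.001, 0.014, 0, 0, 0, -0.004, -1], [0.002, 0.029, 0, 0, 0, -0.008, -1]]}}

```text
clock: 9.35
ee_pos: [0.5071, 0.116, 0.0844]
orientation: [-179.9, 0.1, 175.1]
wrist_force: [-3.2, -4.3, 12.5]
gripper_width: 0.0253
finger_force: 23.6
```

```bash
python3 st.py
```

```text
h -0.15701028308236653 r 0.14441211096186596 Ft(push) 4.497077173150066 Fr -2.881747484408213 Fz 12.467740454674354 w 0.025340874984354004
```

Call:
{"method": "drive_tool", "body": {"plan": [[0.001, 0.014, 0, 0, 0, -0.004, -1], [0.003, 0.029, 0, 0, 0, -0.008, -1]]}}

```text
clock: 9.55
ee_pos: [0.5078, 0.1231, 0.0844]
orientation: [-180.0, 0.1, 172.2]
wrist_force: [-4.9, -3.2, 12.5]
gripper_width: 0.0253
finger_force: 23.6
```

```bash
python3 st.py
```

```text
h -0.10705015540887652 r 0.14443737483793467 Ft(push) 3.80392023049936 Fr -4.485179490236387 Fz 12.50718268163677 w 0.025342657751922317
```

Call:
{"method": "drive_tool", "body": {"plan": [[0.002, 0.014, 0, 0, 0, -0.004, -1], [0.005, 0.029, 0, 0, 0, -0.008, -1]]}}

```text
clock: 9.75
ee_pos: [0.5089, 0.1302, 0.0844]
orientation: [-179.9, 0.1, 169.3]
wrist_force: [-6.1, -5.0, 14.8]
gripper_width: 0.025
finger_force: 23.8
```

```bash
python3 st.py
```

```text
h -0.057684921868838224 r 0.14444083959171203 Ft(push) 6.024689444059825 Fr -5.0889179393294715 Fz 14.795583033671486 w 0.02501550546558692
```

Call:
{"method": "drive_tool", "body": {"plan": [[0.001, 0.006, 0, 0, 0, -0.0016, -1], [0.002, 0.012, 0, 0, 0, -0.0032, -1]]}}

```text
clock: 9.95
ee_pos: [0.5094, 0.1329, 0.0844]
orientation: [-179.9, 0.1, 168.2]
wrist_force: [-5.2, -5.7, 15.1]
gripper_width: 0.0254
finger_force: 23.9
```

```bash
python3 st.py
```

```text
h -0.038781583667556685 r 0.14448232052652862 Ft(push) 6.622757777500244 Fr -3.9966115094382406 Fz 15.142939386806317 w 0.025369267997274573
```

Call:
{"method": "drive_tool", "body": {"plan": [[0.001, 0.006, 0, 0, 0, -0.0016, -1], [0.002, 0.012, 0, 0, 0, -0.0032, -1], [0.004, 0.017, 0, 0, 0, -0.0048, -1]]}}

```text
clock: 10.25
ee_pos: [0.5102, 0.1367, 0.0844]
orientation: [-179.9, 0.1, 166.5]
wrist_force: [-7.6, -8.7, 18.6]
gripper_width: 0.0255
finger_force: 24.0
```

```bash
python3 st.py
```

```text
h -0.011366743986288341 r 0.14444521811384212 Ft(push) 10.147203529636196 Fr -5.468230472515551 Fz 18.56003422644723 w 0.025450551966092406
```

Call:
{"method": "drive_tool", "body": {"plan": [[0.001, 0.004, 0, 0, 0, -0.001, -1], [0.002, 0.007, 0, 0, 0, -0.002, -1]]}}

```text
clock: 10.45
ee_pos: [0.5106, 0.1383, 0.0843]
orientation: [-179.9, 0.0, 165.8]
wrist_force: [-6.8, -8.5, 17.7]
gripper_width: 0.0256
finger_force: 24.1
```

```bash
python3 st.py
```

```text
h -0.00016139397892134255 r 0.14448673517726188 Ft(push) 9.880995454316482 Fr -4.59889398732659 Fz 17.714245104684643 w 0.02557219026453821
```

Call:
{"method": "drive_tool", "body": {"plan": [[0.001, 0.004, 0, 0, 0, -0.001, -1], [0.003, 0.009, 0, 0, 0, -0.0024, -1]]}}

```text
clock: 10.65
ee_pos: [0.5111, 0.1405, 0.0843]
orientation: [-179.8, 0.0, 164.9]
wrist_force: [-10.2, -9.8, 20.2]
gripper_width: 0.0257
finger_force: 24.3
```

```bash
python3 st.py
```

```text
h 0.015181568076592988 r 0.14446549875741935 Ft(push) 12.01051185646434 Fr -7.513867160825116 Fz 20.247867191410403 w 0.025731288124854104
```

It's at 12 N. I'll hold briefly, then swing back.

Call:
{"method": "drive_tool", "body": {"plan": [[0, 0, 0, 0, 0, 0, -1], [0, 0, 0, 0, 0, 0, -1], [0, 0, 0, 0, 0, 0, -1], [0, 0, 0, 0, 0, 0, -1]]}}

```text
clock: 11.05
ee_pos: [0.5112, 0.1407, 0.0843]
orientation: [-179.9, 0.0, 164.9]
wrist_force: [-8.2, -7.9, 17.5]
gripper_width: 0.0254
finger_force: 24.2
```

```bash
python3 st.py; python3 arc.py .028 -.02 -.07 -.13 -.2 -.27 -.34 -.41 -.48 -.55 -.62 -.69
```

```text
h 0.016797322236750123 r 0.14447146597151894 Ft(push) 9.631831904181432 Fr -5.948710888678007 Fz 17.537213792069064 w 0.025437314168171243
[-0.007, -0.027, 0, 0, 0, 0.0076, -1]
[-0.012, -0.056, 0, 0, 0, 0.0156, -1]
[-0.017, -0.09, 0, 0, 0, 0.0251, -1]
[-0.02, -0.131, 0, 0, 0, 0.0363, -1]
[-0.019, -0.171, 0, 0, 0, 0.0474, -1]
[-0.017, -0.212, 0, 0, 0, 0.0586, -1]
[-0.011, -0.252, 0, 0, 0, 0.0697, -1]
[-0.002, -0.291, 0, 0, 0, 0.0809, -1]
[0.009, -0.33, 0, 0, 0, 0.092, -1]
[0.023, -0.369, 0, 0, 0, 0.1031, -1]
[0.039, -0.406, 0, 0, 0, 0.1143, -1]
```

Call:
{"method": "drive_tool", "body": {"plan": [[0.001, 0.003, 0, 0, 0, -0.0008, -1], [0.002, 0.006, 0, 0, 0, -0.0016, -1], [0.002, 0.006, 0, 0, 0, -0.0016, -1], [0.002, 0.006, 0, 0, 0, -0.0016, -1]]}}

```text
clock: 11.45
ee_pos: [0.5115, 0.142, 0.0843]
orientation: [-179.8, 0.0, 164.3]
wrist_force: [-9.6, -9.5, 19.3]
gripper_width: 0.0255
finger_force: 24.3
```

```bash
python3 - <<'E'
import subprocess
from cell import eyes
for i in range(5): print(subprocess.run(['python3','st.py'],capture_output=True,text=True).stdout.strip()); eyes.capture('top')
E
python3 arc.py .038 -.02 -.07 -.13 -.2 -.27 -.34 -.41 -.48 -.55 -.62 -.69
```

```text
h 0.025928084354277292 r 0.1444745393652897 Ft(push) 11.621808442684012 Fr -6.880488122417565 Fz 19.289426556396123 w 0.025477318905201485
this script no longer has the robot
[-0.008, -0.033, 0, 0, 0, 0.0092, -1]
[-0.014, -0.061, 0, 0, 0, 0.0172, -1]
[-0.018, -0.096, 0, 0, 0, 0.0267, -1]
[-0.021, -0.136, 0, 0, 0, 0.0379, -1]
[-0.021, -0.177, 0, 0, 0, 0.049, -1]
[-0.018, -0.217, 0, 0, 0, 0.0602, -1]
[-0.012, -0.257, 0, 0, 0, 0.0713, -1]
[-0.004, -0.297, 0, 0, 0, 0.0824, -1]
[0.007, -0.336, 0, 0, 0, 0.0936, -1]
[0.021, -0.374, 0, 0, 0, 0.1047, -1]
[0.038, -0.411, 0, 0, 0, 0.1159, -1]Exception ignored in: <_io.TextIOWrapper mode='rw' encoding='UTF-8'>
Traceback (most recent call last):
BrokenPipeError: [Errno 32] Broken pipe
```

Held at 11.6 N with the arm still, so the clamp is firm. Now the handle goes back to its stop.

Call:
{"method": "drive_tool", "body": {"plan": [[-0.008, -0.033, 0, 0, 0, 0.0092, -1], [-0.014, -0.061, 0, 0, 0, 0.0172, -1], [-0.018, -0.096, 0, 0, 0, 0.0267, -1], [-0.021, -0.136, 0, 0, 0, 0.0379, -1], [-0.021, -0.177, 0, 0, 0, 0.049, -1], [-0.018, -0.217, 0, 0, 0, 0.0602, -1], [-0.012, -0.257, 0, 0, 0, 0.0713, -1], [-0.004, -0.297, 0, 0, 0, 0.0824, -1], [0.007, -0.336, 0, 0, 0, 0.0936, -1], [0.021, -0.374, 0, 0, 0, 0.1047, -1], [0.038, -0.411, 0, 0, 0, 0.1159, -1], [0.038, -0.411, 0, 0, 0, 0.1159, -1]]}}

```text
clock: 12.65
ee_pos: [0.5227, 0.0393, 0.0845]
orientation: [-179.9, 0.1, -153.9]
wrist_force: [-2.0, -1.4, 13.4]
gripper_width: 0.025
finger_force: 23.9
```

```bash
python3 st.py;python3 arc.py -.69 -.72
```

```text
h -0.7058005841743205 r 0.14415087709112745 Ft(push) 0.37932655398895215 Fr -2.4428297888157418 Fz 13.408133863459902 w 0.02504804965888454
[0.008, -0.016, 0, 0, 0, 0.0048, -1]
```

Call:
{"method": "drive_tool", "body": {"plan": [[0.004, -0.008, 0, 0, 0, 0.0024, -1], [0.008, -0.016, 0, 0, 0, 0.0048, -1], [0.008, -0.016, 0, 0, 0, 0.0048, -1]]}}

```text
clock: 12.95
ee_pos: [0.5242, 0.0365, 0.0845]
orientation: [-179.9, 0.1, -152.2]
wrist_force: [-1.5, -1.1, 11.4]
gripper_width: 0.0254
finger_force: 23.6
```

```bash
python3 st.py;python3 arc.py -.72 -.75
```

```text
h -0.7283470361242861 r 0.1441511407079268 Ft(push) 0.2988820128241612 Fr -1.8150116370763327 Fz 11.388319305091713 w 0.02535196190071184
[0.008, -0.015, 0, 0, 0, 0.0048, -1]
```

Call:
{"method": "drive_tool", "body": {"plan": [[0, 0, 0, 0, 0, 0, 0], [0, 0, 0, 0, 0, 0, 0], [0, 0, 0, 0, 0, 0, 0], [0, 0, 0, 0, 0, 0, 0], [0, 0, 0.1, 0, 0, 0, 0], [0, 0, 0.3, 0, 0, 0, 0], [0, 0, 0.5, 0, 0, 0, 0], [-0.2, -0.3, 0.6, 0, 0, 0, 0], [-0.4, -0.7, 0.6, 0, 0, 0, 0], [-0.4, -1.0, 0.6, 0, 0, 0, 0], [-0.4, -1.0, 0.6, 0, 0, 0, 0], [-0.4, -1.0, 0.6, 0, 0, 0, 0]]}}

```text
clock: 14.15
ee_pos: [0.429, -0.1926, 0.2326]
orientation: [-180.0, -0.0, -152.2]
wrist_force: [1.8, -0.8, 0.0]
gripper_width: 0.0427
finger_force: 0.0
```

```bash
python3 - <<'E'
from h import *
t=eyes.capture('top')[130:280,170:320,::-1];a=eyes.capture('scene')[170:320,250:400,::-1]
cv2.imwrite('pics/z5.png',np.hstack([cv2.resize(t,(400,400),interpolation=2),cv2.resize(a,(400,400),interpolation=2)]))
E
```

```text
(no output)
```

View pics/z5.png

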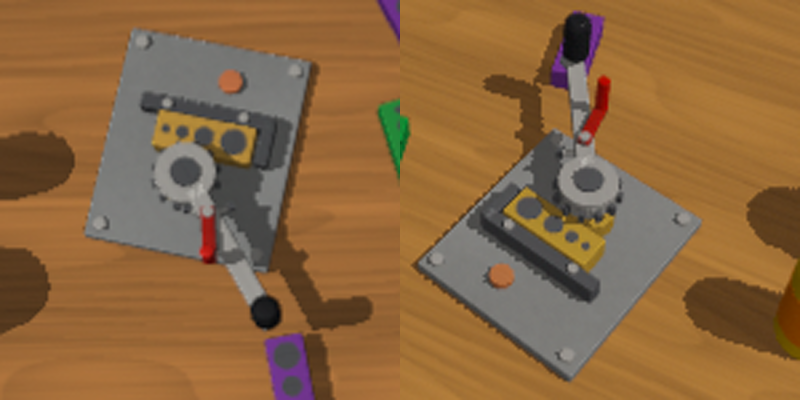

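The handle rests near its anticlockwise stop, with the grip at crop pixel (265,312). The lever is on the clamping side, the block is tight against the fence, the disc is untouched and the arm is clear.

```bash
python3 -c "
from cell import bot
print(bot.close_job())"
```

```text
the job is handed in; nothing more can be done
None
```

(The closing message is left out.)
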